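# Make up two recipe kits in their caddies

### The arm

A 6-joint arm with a two-finger parallel gripper is mounted at the origin on a cart in front of the work surface, level with it; the furniture and walls round the work are solid. World frame = base frame: x ahead of the robot, y to its left, z up, the work surface at z = 0. Lengths are in m, angles in rad, forces in N, time in s.
With the tool pointing down it reaches from about 0.35 to 0.875 m from the base axis. Payload 4.2 kg.
Tool frame: the origin (TCP) lies midway between the tips of the shut fingers; the grasp point (between the pads) lies 19 mm behind it; z points along the fingers, y is the direction in which the jaws open and shut (so a half turn about z gives the same grasp; the last joint's range is limited). The gripper opens to 87 mm and grips with 3 to 60 N. Pads are 19 mm wide; open, the fingers measure 117 mm over their backs; the gripper's body (75 mm by 190 mm) begins 51 mm behind the grasp point.
Start: joints at [-1.059, 0.385, 0.008, 0, -1.194, -0.259], TCP at [0.156, -0.605, 0.223] pointing down, gripper open.
Joint ranges: [-3.14, 3.14], [-1.21, 2.06], [-1.07, 1.41], [-3.16, 2.05], [-2.99, -0.16], [-3.1, 3.1]. Speed limits (rad/s): [2.79, 2.79, 3.14, 3.14, 3.14, 3.14].

### API

Orientations are given as a rotation vector (axis times angle).
In Python, from bench import arm gives the robot as it stands. The module is installed in compiled form; this text tells all that it offers.
- The arm moves only by the shell command python3 -m handwheel 'ROWS' [OPENING] [FORCE]. ROWS is a JSON object of lists of equal length, an entry for each row: "linear": the shift along the tool's x, y, z in cm, a list of three; "roll": the turn about the tool's z in rad. A call has 1 to 10 rows; each row shifts and turns the commanded pose from where the row before left it, along the tool's axes as they then stand; what a row does not reach is not made up. A row lasts 1/12 s, in which the tool goes at most 41.7 mm and 7.16 degrees, less where a joint would pass 70% of its speed; a pose out of reach is approached as far as the arm can. A call with a gripper value outside its range is refused whole. OPENING is the finger opening in cm, from 0 to 8.7, set as the call begins (- or left out, the last holds). The fingers move at their own pace and stop on an object; FORCE is the grip in N (left out, the last holds). Time passes only in rows, so rows that do not move let the fingers close. It gives the time, the measured TCP pose, the force and the opening at its end, in the units of the state.
- arm.get_state(): the state, without advancing time (a new reading comes with each control period).
- arm.get_image(name): name is "scene" or "top"; returns the picture (480x640x3 uint8, blue, green, red); there is no depth.
- arm.camera_info(name): a dict with "fov_y" (degrees; the focal length in pixels is half the picture's height over the tangent of half this angle, whatever the lens; pixels are square), "cx", "cy" (the principal point, pixels), "rvec" (rotation vector, rad) and "tvec" (3), from world to camera coordinates, as OpenCV has them. Camera axes: x right, y down, z forward; pixel columns grow to the right and rows downward; lengths in m; the calibration is good to about 2 mm. A picture is of the moment at which its call begins. camera_info takes no time and is no camera call.
- arm.close_job(): hands the job in, once; it reports no verdict.
The state is a dict: "clock": time; "joint_positions": joint angles; "qvel": joint speeds; "joint_efforts": joint torques, N m; "position": TCP position; "ee_rot": TCP orientation; "force": force on the tool from outside, world axes, zero at the start; "ft_torque": the same for the moment, N m; "opening": finger opening in m.
Only numpy, scipy, OpenCV 4.12 (cv2) and the standard library are available. Lean on these libraries where they do the work, as an engineer would, in place of code of your own. Each camera call takes 0.05 s, during which the arm holds its last target. There are 200 camera calls.

### The job

Make up the two recipe kits from the six ingredients set out in a row behind the two caddies (not from the store of spare jars in the far left corner). The pasta kit goes into the wooden caddy: the tomato tin in its large end compartment, and the black-capped jar and the grey shaker in the two smaller ones, one in each, either way round; the marinade kit goes into the blue metal caddy: the red-capped jar in the larger compartment and the dropper bottle in the smaller. Stand everything upright on the caddy floors without ever tipping anything over, and leave the white-capped jar and the striped mug, which belong to neither kit, where they are.

Things in the scene. Friction and masses are not known exactly. Their poses are not given: they have to be found in the camera images.
- tomato_tin: Gold-rimmed food tin with a red and green label and a flat metal lid: a plain cylinder 57 mm in diameter, 72 mm high, about 0.18 kg, the lowest and widest of the ingredients. Origin: centre of its underside; z up; it stands upright on the worktop in one of six places in the row behind the caddies.
- black_jar: Glass herb jar with a green label and a black cap: cylinder 40 mm in diameter over its whole height of 105 mm, about 0.11 kg. Origin: centre of its underside; z up; it stands upright on the worktop in one of six places in the row behind the caddies.
- salt_shaker: Grey shaker with a domed grey top: round body 44 mm in diameter up to 74 mm above its foot, above that a dome about 34 mm across, 90 mm high in all, about 0.1 kg. Origin: centre of its underside; z up; it stands upright on the worktop in one of six places in the row behind the caddies.
- red_jar: Glass spice jar with a brown label and a red cap: round, 42 mm in diameter up to 85 mm, cap 45 mm in diameter from there to the top at 106 mm, about 0.11 kg. Origin: centre of its underside; z up; it stands upright on the worktop in one of six places in the row behind the caddies.
- dropper_bottle: Small brown glass bottle with a black dropper: round body 32 mm in diameter up to 70 mm, then a black collar 24 mm across up to 77 mm and a thin rubber bulb 12 mm across up to 102 mm, about 0.07 kg. Grip it on the body. Origin: centre of its underside; z up; it stands upright on the worktop in one of six places in the row behind the caddies.
- wooden_caddy: Light wooden carrier, fixed, 226 mm long (y), 94 wide (x). Origin: centre of underside, z up; +y end roughly to the robot's left. Three compartments in a row, 74 mm wide in x: large, 74 long, centred at y = +66; smaller, 60 long each, at y = -7 and -73. Floor 6 mm up, walls 34 and dividers 30 high; at each end (y = +-108) two 60 mm posts with a dowel between, top at 55. Stands near, left or right.
- blue_caddy: Blue metal carrier with white rim, fixed, 127 mm long (y; 140 over the wire loops at its ends), 74 wide (x). Origin: centre of underside, z up; +y end roughly to the robot's left. Two compartments, 62 mm wide in x: larger, 62 long, centred at y = +26.5; smaller, 50 long, at y = -32.5. Floor 6 mm up, rim 37, divider 30, loops 51 high. Stands near, on the side the wooden caddy leaves free.
- white_jar: Glass jar with a white cap (dark blue marks on top) and a blue-and-white label, 47 mm in diameter, 98 mm high; it stands among the ingredients but belongs to neither kit and stays where it is. Origin: centre of its underside.
- striped_mug: Small white mug with orange and yellow stripes, 60 mm across, 83 mm with its handle, 49 mm high; it stands between the caddies and stays where it is. Origin: on its underside, midway between the tip of the handle and the far rim.
Not all that is in view belongs to the job. Leave any orange or purple look-alike of the dropper_bottle alone.

How it is judged:
At the end, for the whole second after the job is handed in: All five stand in their kits as the goal says, anywhere within the right compartment (12 mm of its centre along the caddy, 19 mm across), on its floor within 4 mm, upright within 0.1 rad, released and at rest; white-capped jar and striped mug upright, within 30 mm of their starts (x of tomato_tin in the frame of wooden_caddy between -0.019 and 0.019 m and y of tomato_tin in the frame of wooden_caddy between 0.054 and 0.078 m and (((x of salt_shaker in the frame of wooden_caddy between -0.019 and 0.019 m and y of salt_shaker in the frame of wooden_caddy between -0.019 and 0.005 m) and (x of black_jar in the frame of wooden_caddy between -0.019 and 0.019 m and y of black_jar in the frame of wooden_caddy between -0.085 and -0.061 m)) or ((x of salt_shaker in the frame of wooden_caddy between -0.019 and 0.019 m and y of salt_shaker in the frame of wooden_caddy between -0.085 and -0.061 m) and (x of black_jar in the frame of wooden_caddy between -0.019 and 0.019 m and y of black_jar in the frame of wooden_caddy between -0.019 and 0.005 m))) and x of red_jar in the frame of blue_caddy between -0.019 and 0.019 m and y of red_jar in the frame of blue_caddy between 0.0145 and 0.0385 m and x of dropper_bottle in the frame of blue_caddy between -0.019 and 0.019 m and y of dropper_bottle in the frame of blue_caddy between -0.0445 and -0.0205 m and z of tomato_tin in the frame of wooden_caddy between 0.002 and 0.01 m and angle between each of tomato_tin, salt_shaker, black_jar, red_jar, dropper_bottle, white_jar, striped_mug's own z axis and vertical below 0.1 rad and linear speed of each of tomato_tin, salt_shaker, black_jar, red_jar, dropper_bottle below 0.01 m/s and z of salt_shaker in the frame of wooden_caddy between 0.002 and 0.01 m and z of black_jar in the frame of wooden_caddy between 0.002 and 0.01 m and z of red_jar in the frame of blue_caddy between 0.002 and 0.01 m and z of dropper_bottle in the frame of blue_caddy between 0.002 and 0.01 m and distance of each of white_jar, striped_mug from where it was at the start of the episode below 0.03 m); the robot touches nothing.
It fails at once if An ingredient, the white-capped jar or the mug is tipped over (tilted by more than 0.6 rad) (angle between any of red_jar, tomato_tin, salt_shaker, black_jar, white_jar, dropper_bottle, striped_mug's own z axis and vertical above 0.6 rad).
It fails at once if The white-capped jar or the striped mug is moved by more than 30 mm (distance of any of white_jar, striped_mug from where it was at the start of the episode above 0.03 m).
It also fails if it takes over 131 s, if anything falls off the work surface, if the arm or the gripper's body presses on something with over 40 N, if the wrist force passes 120 N, or if a joint passes its speed limit or range.

## Working session

There is one attempt and no reset: what is moved stays moved. The work goes in short steps, Python scripts to look and compute and a shell command to move; the robot and the scene stay as the last step left them, time stands still between calls to the robot, and variables do not carry over. Pictures are saved under pics/ and viewed, about 12 in all and at most 16, crops included, and the job is handed in when it is done.

```bash
mkdir -p pics; python3 - <<'E'
from bench import arm
import cv2
for n in ("scene","top"):
    cv2.imwrite(f"pics/{n}0.png",arm.get_image(n)); print(n,arm.camera_info(n))
print(arm.get_state())
E
```

```text
scene {'fov_y': 44.51958576855641, 'cx': 321.2959707895215, 'cy': 237.00624864364335, 'rvec': array([ 0.77908527, -2.32494368,  1.34958766]), 'tvec': array([0.4860296 , 0.22613873, 0.79502138])}
top {'fov_y': 45.89662504444965, 'cx': 321.58652473207786, 'cy': 239.00335591593804, 'rvec': array([ 2.06732909, -2.14191734,  0.23799698]), 'tvec': array([0.01383876, 0.59483505, 1.23759334])}
{'clock': 0.1, 'joint_positions': array([-1.05941003e+00,  3.85477313e-01,  6.78206907e-03, -4.54191955e-04,
       -1.19397679e+00, -2.58575520e-01]), 'qvel': array([-0.00081688, -0.00081859,  0.00199098, -0.00015447, -0.00032411,
       -0.00252193]), 'joint_efforts': array([-5.84247982e-05, -3.91690493e+01,  1.87934911e+01,  4.23175335e+00,
        1.34735470e-02, -7.35143453e-05]), 'position': array([ 0.1562072 , -0.60462149,  0.22157521]), 'ee_rot': array([ 3.95756868e-01, -3.11624848e+00, -2.97944122e-03]), 'force': array([-0.44565075, -0.05918819,  0.32332364]), 'ft_torque': array([ 0.02852667, -0.03525929, -0.02480966]), 'opening': 0.08683459787034724}
```

View pics/scene0.png

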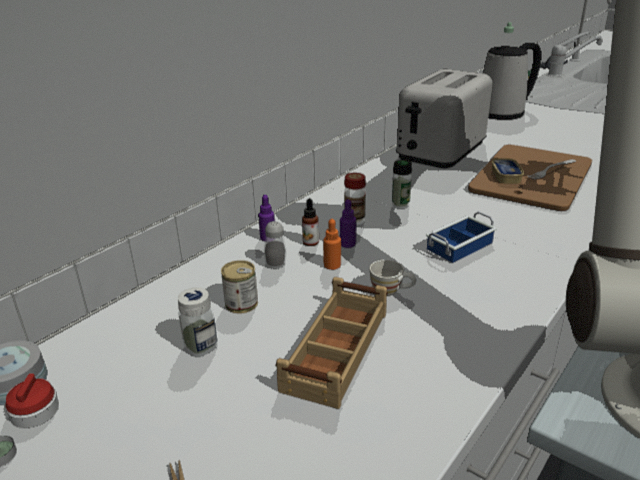

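View pics/top0.png

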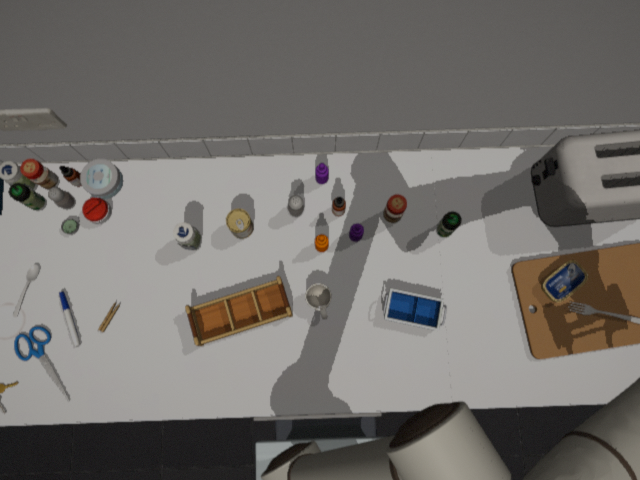

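Top view: the row runs white jar (185,235), tin (238,222), shaker (296,205), dropper (339,205), red jar (396,207), black jar (450,224). There are decoys at (322,173), (357,232) and (321,243). The wooden caddy is at (240,312) and the blue one at (413,309). I'll enlarge for accurate pixels.

```bash
python3 - <<'E'
import cv2
a=cv2.imread("pics/top0.png")
def crop(n,u0,v0,u1,v1,s=4):
    c=cv2.resize(a[v0:v1,u0:u1],None,fx=s,fy=s,interpolation=cv2.INTER_CUBIC)
    for u in range(u0,u1,10):
        cv2.putText(c,str(u),((u-u0)*s,8),0,.3,(0,0,255)); cv2.line(c,((u-u0)*s,10),((u-u0)*s,14),(0,0,255))
    for v in range(v0,v1,10):
        cv2.putText(c,str(v),(0,(v-v0)*s+3),0,.3,(0,0,255)); cv2.line(c,(20,(v-v0)*s),(24,(v-v0)*s),(0,0,255))
    cv2.imwrite(n,c)
crop("pics/c1.png",170,205,340,350)
crop("pics/c2.png",280,155,470,290)
crop("pics/c3.png",370,270,460,340,8)
E
```

```text
(no output)
```

View pics/c1.png

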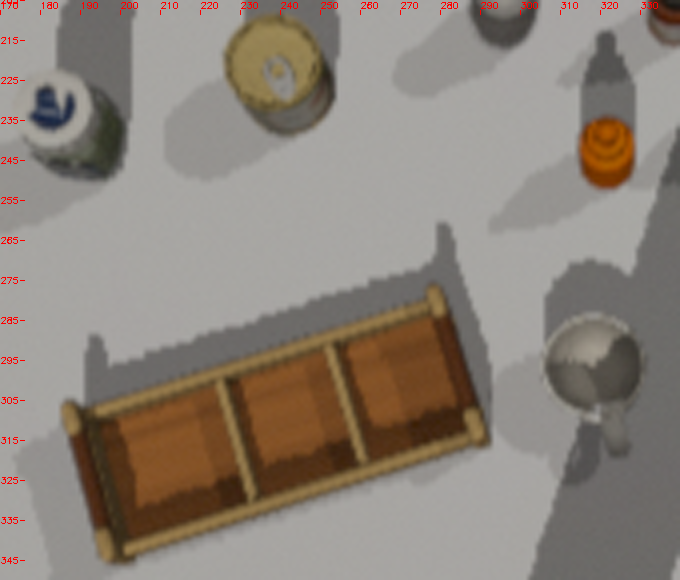

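View pics/c2.png

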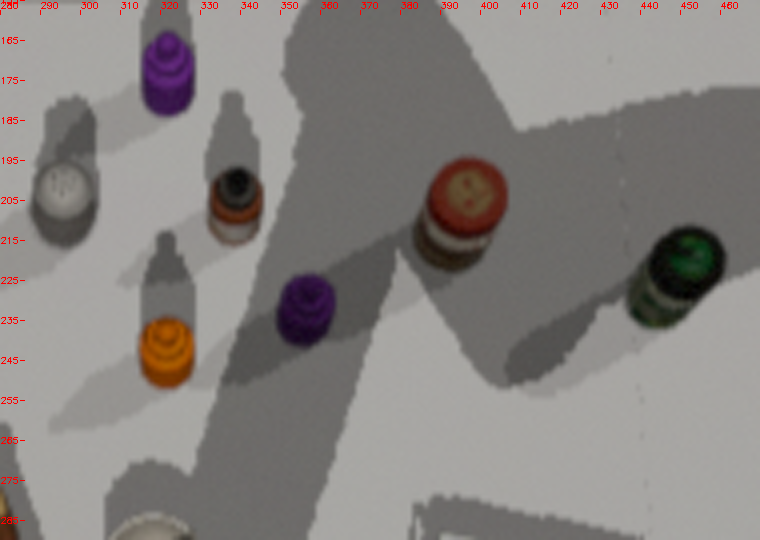

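View pics/c3.png

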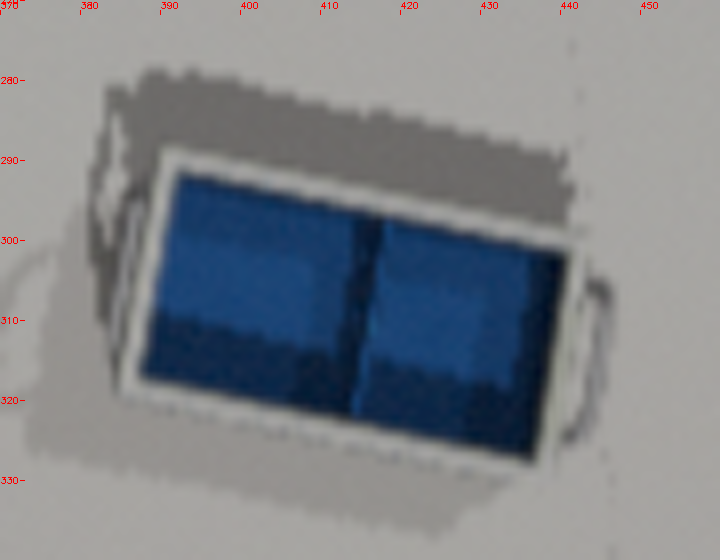

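```bash
cat > h.py <<'E'
import numpy as np, cv2
from bench import arm
def cam(n):
    i=arm.camera_info(n); f=240/np.tan(np.radians(i['fov_y']/2))
    K=np.array([[f,0,i['cx']],[0,f,i['cy']],[0,0,1]]); return K,np.array(i['rvec']),np.array(i['tvec'])
def ray(n,u,v,z):
    K,r,t=cam(n); R=cv2.Rodrigues(r)[0]; o=-R.T@t
    d=R.T@np.linalg.solve(K,[u,v,1]); return (o+d*(z-o[2])/d[2])[:2]
def proj(n,p):
    K,r,t=cam(n); return cv2.projectPoints(np.array(p,float).reshape(-1,1,3),r,t,K,None)[0].reshape(-1,2)
E
python3 - <<'E'
from h import *
O=-.375
top=dict(white=(184.2,232,.098),tin=(238.5,220.3,.072),shaker=(296.2,201.8,.085),drop=(339.2,200.8,.1),red=(397,204,.106),black=(451.5,221.2,.105),mug=(318.2,295.5,.049),orange=(321.7,240,.1),purp2=(357,226,.1),purp1=(322,166,.1))
for k,(u,v,z) in top.items():
    p=ray("top",u+O,v+O,z); print(k,p.round(4)); top[k]=p
def box(P,z,L):
    q=np.array([ray("top",u+O,v+O,z) for u,v in P]) # -x+y? order: far-left,far-right,near-right,near-left
    c=q.mean(0); yd=(q[0]+q[3]-q[1]-q[2])/2; xd=(q[0]+q[1]-q[2]-q[3])/2
    yaw=np.arctan2(-yd[0],yd[1]); print(c.round(4),"len",np.linalg.norm(yd).round(4),"wid",np.linalg.norm(xd).round(4),"yaw",yaw.round(3),np.arctan2(xd[1],xd[0]).round(3))
    e=np.array([-np.sin(yaw),np.cos(yaw)])
    for y in L: print("   comp",y,(c+y*e).round(4))
box([(187.8,307.8),(278.8,279.3),(288.8,310.5),(197.3,341)],.06,[.066,-.007,-.073])
box([(390.6,288.5),(443.5,300),(437.5,328.3),(385,319)],.037,[.0265,-.0325])
# overlay check in scene view: rings at base and top
a=cv2.imread("pics/scene0.png"); 
D=dict(tin=(.0285,.072),shaker=(.022,.074),drop=(.016,.07),red=(.0225,.106),black=(.02,.105),white=(.0235,.098))
th=np.linspace(0,2*np.pi,40)
S=3;u0,v0=170,140;c=cv2.resize(a[v0:370,u0:430],None,fx=S,fy=S,interpolation=cv2.INTER_CUBIC)
for k,(r,h) in D.items():
    for z in(0,h):
        q=proj("scene",np.c_[top[k][0]+r*np.cos(th),top[k][1]+r*np.sin(th),0*th+z])
        cv2.polylines(c,[((q-[u0,v0]+.5)*S).astype(int)],True,(0,255,0))
cv2.imwrite("pics/o.png",c[:600])
E
```

```text
white [0.6159 0.3023]
tin [0.6457 0.1838]
shaker [0.6815 0.049 ]
drop [ 0.6759 -0.0494]
red [ 0.6619 -0.1794]
black [ 0.6177 -0.2993]
mug [0.468  0.0058]
orange [ 0.586  -0.0064]
purp2 [ 0.6154 -0.087 ]
purp1 [ 0.7609 -0.0132]
[0.4415 0.1863] len 0.2137 wid 0.0762 yaw 0.279 0.29
   comp 0.066 [0.4233 0.2497]
   comp -0.007 [0.4435 0.1796]
   comp -0.073 [0.4617 0.1161]
[ 0.4311 -0.2126] len 0.1221 wid 0.069 yaw -0.231 -0.264
   comp 0.0265 [ 0.4372 -0.1868]
   comp -0.0325 [ 0.4236 -0.2442]
```

View pics/o.png

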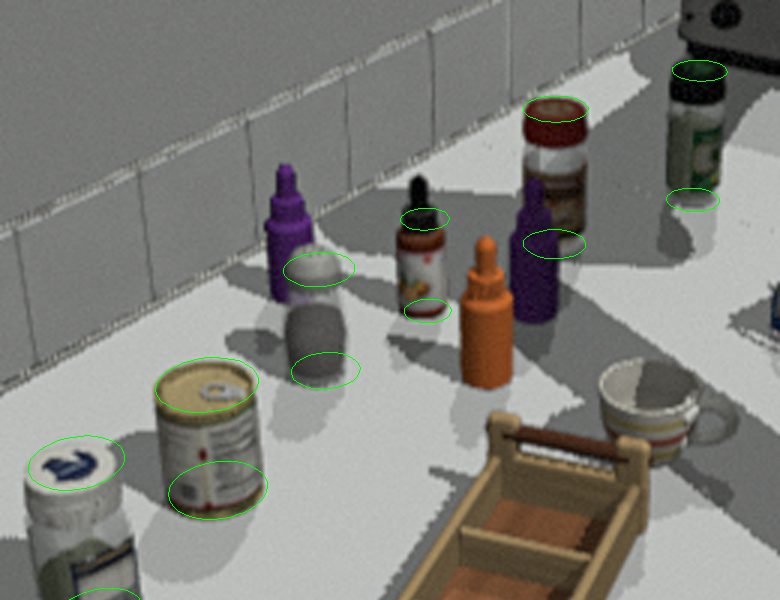

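The rings land on the lids, but the bases sit about 2–3 px off, so expect errors of about 4 mm. I'll turn the jaws along world x and check with the gripper in view.

```bash
python3 -m handwheel '{"linear":[[0,0,0],[0,0,0],[0,0,0],[0,0,0],[0,0,0],[0,0,0],[0,0,0],[0,0,0],[0,0,0],[0,0,0]],"roll":[-0.12,-0.12,-0.12,-0.12,-0.12,-0.12,-0.12,-0.12,-0.12,-0.12]}' 8.7 25; python3 -m handwheel '{"linear":[[0,0,0],[0,0,0],[0,0,0]],"roll":[-0.117,0,0]}'; python3 -c "
from h import *
s=arm.get_state();print(cv2.Rodrigues(s['ee_rot'])[0].round(3),s['joint_positions'],s['position'])"
```

```text
clock: 0.93
position: [0.1563, -0.6048, 0.2219]
ee_rot: [-2.093, 2.342, 0.002]
force: [-0.7, 0.6, 0.4]
opening: 0.0869
clock: 1.18
position: [0.1563, -0.6049, 0.2221]
ee_rot: [-2.217, 2.226, 0.001]
force: [0.8, -0.8, 0.6]
opening: 0.0869
[[-0.004 -1.    -0.   ]
 [-1.     0.004  0.001]
 [-0.001  0.    -1.   ]] [-1.05937385e+00  3.85100847e-01  7.37351615e-03 -1.85875524e-04
 -1.19400303e+00  1.05537933e+00] [ 0.15628873 -0.60487837  0.22207394]
```

```bash
python3 -m handwheel '{"linear":[[-1.5,-2.3,0],[-1.5,-2.3,0],[-1.5,-2.3,0],[-1.5,-2.3,0],[-1.5,-2.3,0],[-1.5,-2.3,0],[-1.5,-2.3,0],[-1.5,-2.3,0],[-1.5,-2.3,0],[-1.5,-2.3,0]],"roll":[0,0,0,0,0,0,0,0,0,0]}'; python3 -m handwheel '{"linear":[[-1.5,-2.3,0],[-1.5,-2.3,0],[-1.5,-2.3,0],[-1.5,-2.3,0],[-1.5,-2.3,0],[-1.5,-2.3,0],[-1.5,-2.3,0],[-1.5,-2.3,0],[-1.5,-2.3,0],[0,0,0]],"roll":[0,0,0,0,0,0,0,0,0,0]}'; python3 - <<'E'
from h import *
s=arm.get_state();print(s['position'],s['joint_positions'])
b=arm.get_image("top");a=arm.get_image("scene")
cv2.imwrite("pics/m1.png",np.hstack([cv2.resize(b[120:345,380:560],None,fx=2,fy=2),cv2.resize(a[60:285,290:490],None,fx=2,fy=2)]))
p=s['position'];print([proj(n,[p]) for n in("top","scene")])
E
```

```text
clock: 2.02
position: [0.3874, -0.4543, 0.2225]
ee_rot: [-2.217, 2.226, 0.0]
force: [-0.3, 0.2, -0.3]
opening: 0.0871
clock: 2.85
position: [0.5971, -0.3178, 0.2214]
ee_rot: [-2.221, 2.221, -0.0]
force: [0.7, 0.0, -0.8]
opening: 0.0871
[ 0.59711575 -0.31784579  0.22136499] [-2.50872338e-01  4.73811214e-01  1.47096544e-01 -4.73440911e-04
 -1.24371516e+00  2.51340918e-01]
[array([[473.72681538, 215.91436553]]), array([[418.64811746, 110.48032166]])]
```

View pics/m1.png

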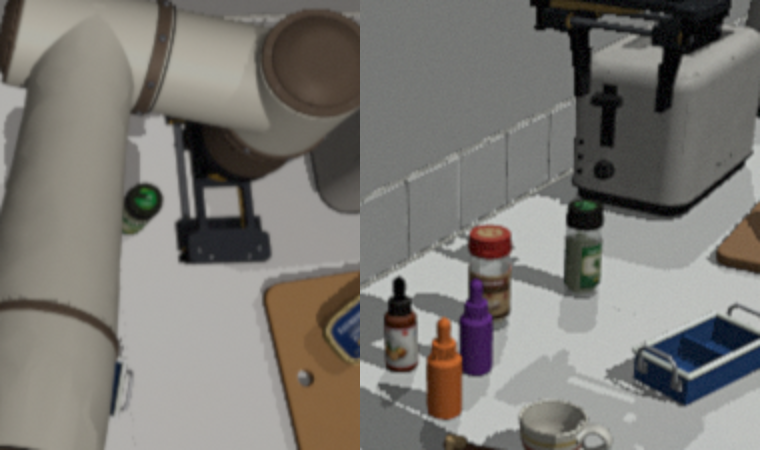

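```bash
python3 -m handwheel '{"linear":[[-1,-1,0],[-0.9,-1,0],[0,0,2],[0,0,2],[0,0,2],[0,0,2],[0,0,2],[0,0,2],[0,0,0],[0,0,0]],"roll":[0,0,0,0,0,0,0,0,0,0]}'; python3 -m handwheel '{"linear":[[0,0,2],[0,0,2],[0,0,1.6],[0,0,0],[0,0,0]],"roll":[0,0,0,0,0]}';python3 - <<'E'
from h import *
s=arm.get_state();print(s['position'])
a=arm.get_image("scene");b=arm.get_image("top")
cv2.imwrite("pics/m2.png",np.hstack([cv2.resize(a[120:240,330:490],None,fx=4,fy=4),cv2.resize(b[170:290,400:520],None,fx=4,fy=4)])[:,:800])
p=s['position'];print(proj("scene",[p,p*[1,1,0]]))
E
```

```text
clock: 3.78
position: [0.6131, -0.3016, 0.1018]
ee_rot: [2.219, -2.222, -0.003]
force: [0.3, -0.0, -0.1]
opening: 0.0865
clock: 4.2
position: [0.6143, -0.302, 0.0477]
ee_rot: [-2.22, 2.222, -0.002]
force: [0.4, -0.6, 0.1]
opening: 0.087
[ 0.61429457 -0.30195058  0.04771051]
[[403.4431299  186.91182192]
 [402.3899477  206.07415588]]
```

View pics/m2.png

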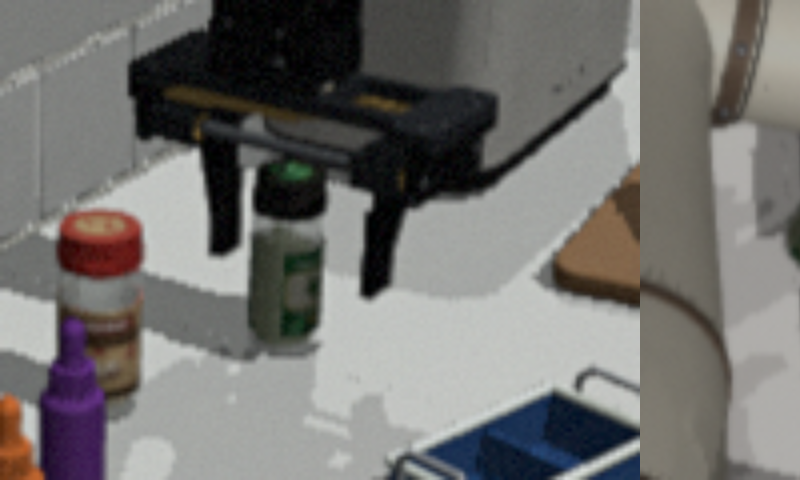

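The scene camera agrees with the TCP to about 1.4 px, and the jar is offset about as predicted. I'll nudge over and grip.

```bash
python3 -m handwheel '{"linear":[[-0.3,-0.35,0.2],[0,0,0]],"roll":[0,0]}' ; python3 -m handwheel '{"linear":[[0,0,0],[0,0,0],[0,0,0],[0,0,0],[0,0,0],[0,0,0]],"roll":[0,0,0,0,0,0]}' 3 25;  python3 -m handwheel '{"linear":[[0,0,0],[0,0,-1],[0,0,-2],[0,0,-2],[0,0,-2],[0,0,-2],[0,0,-2],[0,0,-1],[0,0,0],[0,0,0]],"roll":[0,0,0,0,0,0,0,0,0,0]}'
python3 - <<'E'
from h import *
s=arm.get_state();p=s['position'];print(p)
a=arm.get_image("scene")
cv2.imwrite("pics/m3.png",cv2.resize(a[90:230,330:470],None,fx=4,fy=4))
print(proj("scene",[p,p-[0,0,.045],p+[0,0,.06]]))
E
```

```text
clock: 4.47
position: [0.6185, -0.2984, 0.046]
ee_rot: [-2.22, 2.221, -0.004]
force: [0.5, -0.4, -0.3]
opening: 0.0874
clock: 4.97
position: [0.6171, -0.2986, 0.0445]
ee_rot: [2.22, -2.223, -0.0]
force: [0.3, -0.0, 0.6]
opening: 0.0551
clock: 5.8
position: [0.6169, -0.2983, 0.1645]
ee_rot: [-2.219, 2.223, 0.0]
force: [-0.8, -0.2, -1.7]
opening: 0.0399
[ 0.616889   -0.29831451  0.1645043 ]
[[404.25812258 137.22444246]
 [403.2040962  157.00612511]
 [405.7227026  109.73759981]]
```

View pics/m3.png

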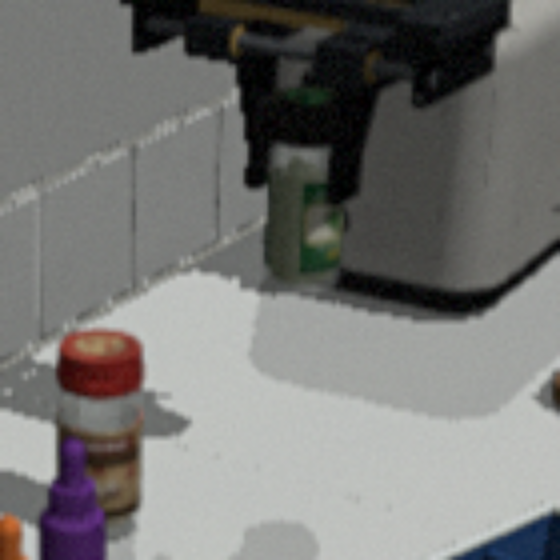

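Jar gripped (opening 39.9 mm) and hanging upright. Next: over the wooden caddy's −y compartment.

```bash
python3 -m handwheel '{"linear":[[-1,0.3,0],[-2.5,0.9,0],[-2.7,1,0],[-2.7,1,0],[-2.7,1,0],[-2.7,1,0],[-2.7,1,0],[-2.7,1,0],[-2.7,1,0],[-2.7,1,0]],"roll":[0,0,0,0,0,0,0,0,0,0]}'; python3 -m handwheel '{"linear":[[-2.7,1,0],[-2.7,1,0],[-2.7,1,0],[-2.7,1,0],[-2.7,1,0],[-2,0.9,0],[-0.8,0.4,0],[0,0,0],[0,0,2],[0,0,2]],"roll":[0,0,0,0,0,0,0,0,0,0]}'; python3 -m handwheel '{"linear":[[0,0,2],[0,0,1],[0,0,0],[0,0,0]],"roll":[0,0,0,0]}'
python3 - <<'E'
from h import *
s=arm.get_state();p=s['position'];print(p)
a=arm.get_image("scene");b=arm.get_image("top")
t=np.array([[.4617,.1161,z] for z in(.006,)]+[list(p),list(p-[0,0,.047])]);print(proj("scene",t))
A=cv2.resize(a[230:410,260:420],None,fx=3,fy=3)
for q in proj("scene",t): cv2.circle(A,tuple(int(v) for v in (q-[260,230]+.5)*3),2,(255,0,255),-1)
B=cv2.resize(b[270:350,180:300],None,fx=2.6,fy=2.6)
C=np.zeros((540,800,3),np.uint8);C[:,:480]=A;C[:208,480:792]=B
cv2.imwrite("pics/m4.png",C)
E
```

```text
clock: 6.68
position: [0.5234, -0.0459, 0.1632]
ee_rot: [2.219, -2.221, -0.003]
force: [0.5, -0.1, -1.9]
opening: 0.0401
clock: 7.52
position: [0.4631, 0.1156, 0.1247]
ee_rot: [-2.219, 2.22, -0.001]
force: [-0.2, -0.2, -2.2]
opening: 0.0399
clock: 7.85
position: [0.4624, 0.1146, 0.0939]
ee_rot: [2.218, -2.222, -0.0]
force: [0.2, 0.8, -0.5]
opening: 0.04
[0.46236091 0.11461817 0.09394125]
[[351.52865046 319.08042291]
 [352.10707325 273.47692644]
 [351.89493549 298.0456584 ]]
```

View pics/m4.png

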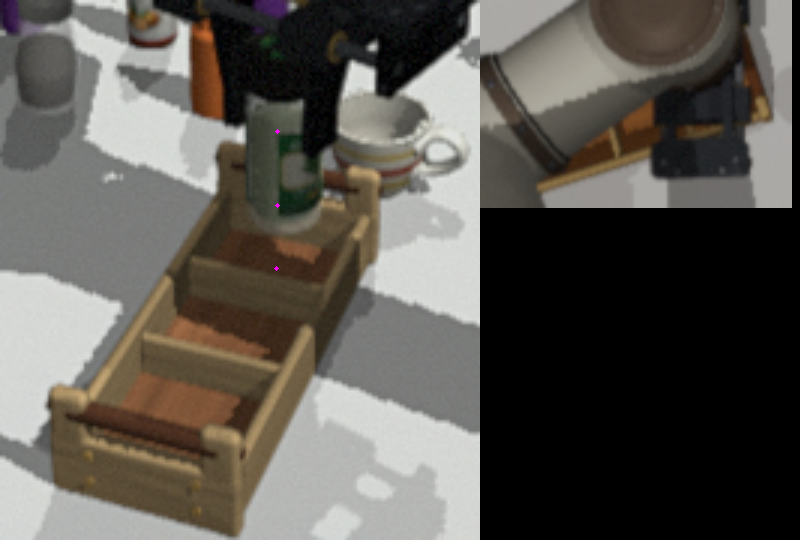

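```bash
python3 - <<'E'
from h import *
obs=np.array([(232,148),(362,172),(70,395),(222,435)])/3-.5+[260,230]
q=np.array([ray("scene",u,v,.059) for u,v in obs]);print(q.round(4),"mean",q.mean(0).round(4))
d=(q[0]+q[1]-q[2]-q[3])/2;print("len",np.linalg.norm(d),"yaw",np.arctan2(d[0],-d[1]))
# bias: jar axis seen at jar base, vs TCP
for z in(.041,.047): print("jar base via scene",ray("scene",285/3-.5+260,215/3-.5+230,z))
E
```

```text
[[0.5042 0.0985]
 [0.4337 0.0761]
 [0.4435 0.3047]
 [0.3726 0.2847]] mean [0.4385 0.191 ]
len 0.21616362145025814 yaw 0.285485934468047
jar base via scene [0.45878101 0.11234176]
jar base via scene [0.45404069 0.11924721]
```

```bash
python3 -m handwheel '{"linear":[[-0.3,0.1,0.5],[0,0,1],[0,0,1],[0,0,0.6],[0,0,0]],"roll":[0,0,0,0,0]}'; for i in 1; do python3 -m handwheel '{"linear":[[0,0,0.2],[0,0,0.2],[0,0,0]],"roll":[0,0,0]}'; python3 -m handwheel '{"linear":[[0,0,0.2],[0,0,0.2],[0,0,0]],"roll":[0,0,0]}'; done
```

```text
clock: 8.37
position: [0.4609, 0.1183, 0.0627]
ee_rot: [2.219, -2.221, -0.001]
force: [0.1, -0.3, -1.1]
opening: 0.0402
clock: 8.62
position: [0.4622, 0.1189, 0.0603]
ee_rot: [-2.22, 2.221, -0.001]
force: [0.4, -0.9, 1.6]
opening: 0.0401
clock: 8.87
position: [0.4622, 0.1186, 0.0596]
ee_rot: [-2.222, 2.22, -0.003]
force: [-9.3, -1.9, 27.8]
opening: 0.0398
```

```bash
python3 -m handwheel '{"linear":[[0,0,-0.4],[0,0,0],[0,0,0]],"roll":[0,0,0]}'; python3 -m handwheel '{"linear":[[0,0,0],[0,0,0],[0,0,0],[0,0,0],[0,0,0],[0,0,-1],[0,0,-2],[0,0,-3],[0,0,-3],[0,0,-3]],"roll":[0,0,0,0,0,0,0,0,0,0]}' 7; python3 -m handwheel '{"linear":[[0,0,-2],[0,-2,0],[0,-3,0],[0,-3.5,0],[0.7,-3.5,0],[2,-3.5,0],[2,-3,0],[2,-2,0],[0.5,-1,0],[0,0,0]],"roll":[0,0,0,0,0,0,0,0,0,0]}' 8.7
python3 - <<'E'
from h import *
s=arm.get_state();p=s['position'];print(p)
a=arm.get_image("scene");b=arm.get_image("top")
cv2.imwrite("pics/b1.png",b)
cv2.imwrite("pics/m5.png",np.hstack([cv2.resize(a[180:410,240:420],None,fx=2.5,fy=2.5),cv2.resize(b[190:340,270:405],None,fx=2.5,fy=2.5,interpolation=2)[:375].copy() if 0 else cv2.resize(b[170:330,270:400],None,fx=575/160,fy=575/160)])[:,:800])
E
```

```text
clock: 9.12
position: [0.4617, 0.1188, 0.0598]
ee_rot: [-2.219, 2.222, -0.0]
force: [-0.1, 1.0, -0.8]
opening: 0.0396
clock: 9.95
position: [0.4612, 0.1183, 0.1806]
ee_rot: [2.22, -2.222, -0.0]
force: [1.3, 1.7, 0.1]
opening: 0.0699
clock: 10.78
position: [0.6781, 0.0444, 0.1977]
ee_rot: [2.216, -2.225, -0.001]
force: [-0.1, -0.1, 0.3]
opening: 0.0868
[0.67809876 0.04436116 0.19770769]
```

View pics/m5.png

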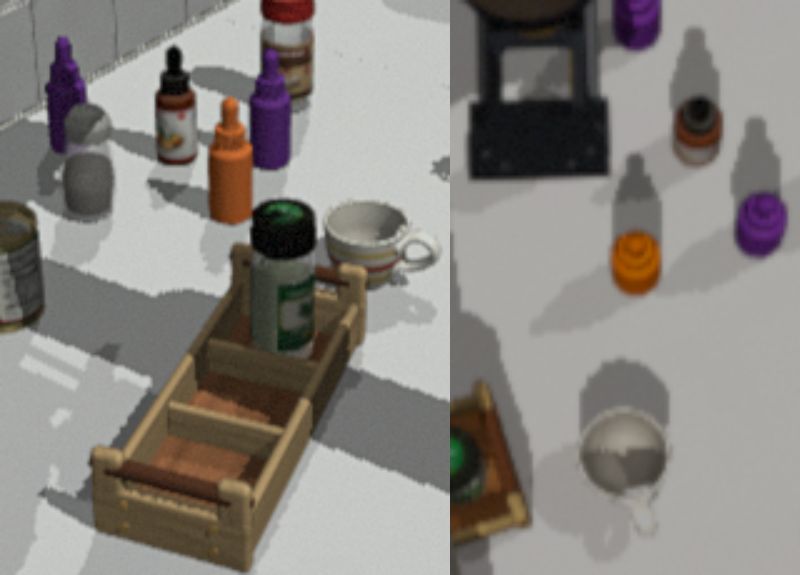

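Black jar stands inside the −y compartment; the mug and decoys are undisturbed. Shaker next.

```bash
python3 -m handwheel '{"linear":[[-0.5,-0.4,0],[0,0,1],[0,0,2],[0,0,2.5],[0,0,2.5],[0,0,2.5],[0,0,2.5],[0,0,1.6],[0,0,1],[0,0,0]],"roll":[0,0,0,0,0,0,0,0,0,0]}' ; python3 -m handwheel '{"linear":[[0,0,0],[0,0,0],[0,0,0],[0,0,0],[0,0,0],[0,0,0],[0,0,0],[0,0,0],[0,0,0],[0,0,0]],"roll":[0,0,0,0,0,0,0,0,0,0]}' 3 25;  python3 -m handwheel '{"linear":[[0,0,0],[0,0,0],[0,0,0]],"roll":[0,0,0]}'
python3 -m handwheel '{"linear":[[0,0,-1],[0,0,-2],[0,0,-2.5],[0,0,-2.5],[0,0,-2.5],[0,0,-1.5],[0,0,0],[0,0,0]],"roll":[0,0,0,0,0,0,0,0]}'
python3 - <<'E'
from h import *
s=arm.get_state();p=s['position'];print(p)
a=arm.get_image("scene");b=arm.get_image("top")
t=proj("scene",[p,p-[0,0,.042]])
A=cv2.resize(a[150:300,230:350],None,fx=4,fy=4)
for q in t: cv2.circle(A,tuple(int(v) for v in (q-[230,150]+.5)*4),2,(255,0,255),-1)
B=cv2.resize(b[270:350,180:285],None,fx=3,fy=3)
C=np.zeros((600,800,3),np.uint8);C[:,:480]=A;C[:240,480:795]=B
cv2.imwrite("pics/m6.png",C)
E
```

```text
clock: 11.72
position: [0.6783, 0.0518, 0.0407]
ee_rot: [2.218, -2.219, -0.005]
force: [-0.2, 0.6, -0.1]
opening: 0.087
clock: 12.55
position: [0.6812, 0.0515, 0.044]
ee_rot: [-2.22, 2.221, -0.001]
force: [1.2, 0.3, 1.2]
opening: 0.0369
clock: 12.8
position: [0.6811, 0.0515, 0.044]
ee_rot: [-2.22, 2.221, -0.001]
force: [2.1, 0.5, 2.5]
opening: 0.0366
clock: 13.47
position: [0.6799, 0.0515, 0.1639]
ee_rot: [-2.22, 2.223, 0.001]
force: [-0.4, -0.7, -1.2]
opening: 0.0368
[0.67991487 0.05149369 0.16387451]
```

View pics/m6.png

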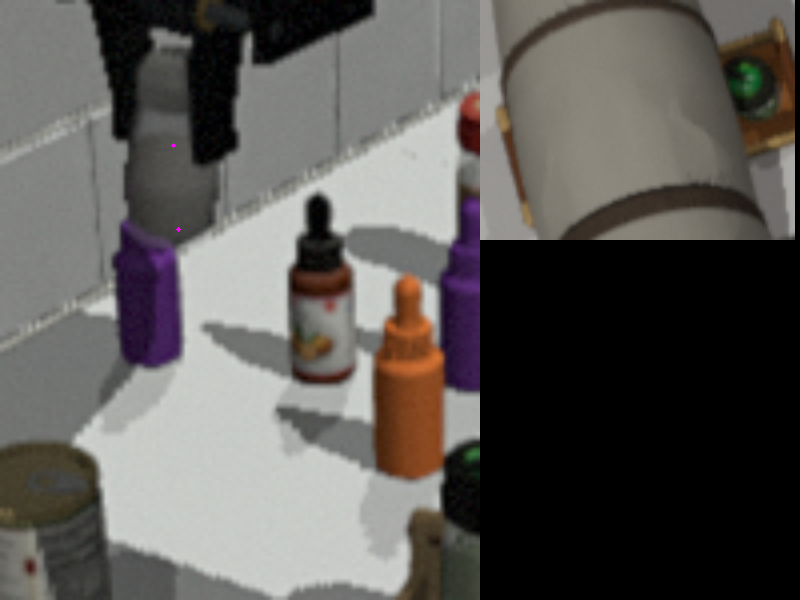

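```bash
python3 -c "
from h import *
print(ray('top',270,299.3,.111))"
python3 -m handwheel '{"linear":[[-0.5,1,-0.5],[-1.5,2.5,-0.5],[-1.5,2.7,0],[-1.5,2.7,0],[-1.5,2.7,0],[-1.5,2.7,0],[-1.5,2.7,0],[-1.5,2.7,0],[-1.2,2.3,0],[-0.8,1.7,0]],"roll":[0,0,0,0,0,0,0,0,0,0]}'; python3 -m handwheel '{"linear":[[0,0,0],[0,0,0]],"roll":[0,0]}'
```

```text
[0.4549061  0.10956248]
clock: 14.4
position: [0.4405, 0.1816, 0.1726]
ee_rot: [2.22, -2.219, -0.001]
force: [0.6, -0.0, -0.8]
opening: 0.0368
clock: 14.57
position: [0.4423, 0.1817, 0.1732]
ee_rot: [2.222, -2.219, -0.0]
force: [-0.1, -0.1, -0.7]
opening: 0.037
```

```bash
python3 - <<'E'
from h import *
b=cv2.imread("pics/b1.png")
for v in range(286,318,1): print(v,' '.join('%3d/%-3d'%(b[v,u,1],b[v,u,2]) for u in range(256,292,2)))
E
```

```text
286  77/78   68/71   32/39   58/76   53/68   41/51   38/50   37/55   37/62   41/67   39/67   28/49   44/78   37/67   95/101 108/110 110/112 163/164
287  77/79   71/75   43/46   43/52   35/46   30/42   35/49   39/62   42/68   41/69   42/70   32/57   44/76   42/73   84/89  107/109 109/112 161/162
288  78/80   72/75   57/60   34/47   32/43   29/35   32/39   30/45   36/57   40/67   40/69   36/62   42/74   45/77   71/78  109/111 109/111 144/146
289  80/83   74/76   65/68   34/45   20/31   12/15   26/23   30/28   27/34   37/57   39/63   35/60   37/70   44/79   60/71  108/110 109/112 121/124
290  80/82   74/76   67/69   28/31   14/13   15/12   19/14   32/29   25/24   31/39   33/57   34/58   38/68   44/79   47/65  106/109 109/111 112/115
291  82/85   76/79   71/73   35/36   14/11   29/12   52/29   49/33   33/31   28/28   29/46   35/59   36/65   47/81   39/64  106/108 111/112 110/112
292  82/86   78/81   69/71   37/39   21/14   48/19   67/29   81/31   49/31   28/25   21/32   35/59   34/62   44/81   39/66  101/104 109/110 109/113
293  83/87   77/79   72/74   42/43   23/16   41/11   58/14   97/
[... 2935 characters left out ...]
/79   72/74   58/68   44/74   41/69   40/66   41/68   37/66   41/69   42/66   66/91   84/107 119/146 112/139
314  96/101  95/99   89/92   86/89   79/82   72/74   64/72   50/82   47/77   41/69   38/67   46/73   52/76   74/95   96/119 106/130 112/137  98/123
315  97/100  93/96   89/93   85/89   77/80   76/76   66/72   54/87   46/82   40/69   40/65   83/107  90/113 101/126 108/133 103/128  96/119  71/94 
316  97/101  93/96   90/93   84/88   81/82   75/78   66/71   55/85   52/86   51/75   60/80  112/137 112/137 109/135  99/122  90/111 102/115  85/102
317  99/102  95/96   90/92   86/89   80/83   76/79   68/73   51/77   63/89   66/85   76/94  117/143 107/132  96/118  97/109 119/127 132/138 137/142
```

```bash
python3 - <<'E'
from h import *
print(ray('top',268.7,297.2,.111),ray('top',268.7,297.2,.105))
# caddy right-end post tops from same raw image coordinates as c1
print(ray('top',278.4,278.9,.06),ray('top',288.6,310.1,.06))
i=arm.camera_info("top");R=cv2.Rodrigues(i["rvec"])[0];print("cam",-R.T@i["tvec"])
E
```

```text
[0.45956865 0.11231246] [0.46031295 0.11285486]
[0.50685609 0.0942402 ] [0.43524041 0.07262528]
cam [0.30731409 0.00135897 1.33836233]
```

```bash
python3 -m handwheel '{"linear":[[-0.1,-0.1,1],[0,0,2.5],[0,0,2.5],[0,0,2.5],[0,0,2],[0,0,1],[0,0,0.4],[0,0,0]],"roll":[0,0,0,0,0,0,0,0]}'; python3 -m handwheel '{"linear":[[0,0,0.2],[0,0,0],[0,0,0]],"roll":[0,0,0]}'
```

```text
clock: 15.23
position: [0.4445, 0.1816, 0.0527]
ee_rot: [2.216, -2.221, -0.0]
force: [0.3, -0.0, -0.4]
opening: 0.0366
clock: 15.48
position: [0.4452, 0.1828, 0.0532]
ee_rot: [-2.219, 2.222, -0.0]
force: [-0.3, -0.9, -1.5]
opening: 0.0371
```

```bash
python3 -m handwheel '{"linear":[[0,0,0.2],[0,0,0],[0,0,0]],"roll":[0,0,0]}'; python3 -m handwheel '{"linear":[[0,0,0],[0,0,0],[0,0,0],[0,0,0],[0,0,0],[0,0,0],[0,0,-1],[0,0,-2],[0,0,-3],[0,0,-3]],"roll":[0,0,0,0,0,0,0,0,0,0]}' 7; python3 -m handwheel '{"linear":[[0,0,-3],[0,-2,0],[0,-3,0],[0,-3.5,0],[-0.3,-3.5,0],[0,-3.5,0],[0,-3,0],[0,-1.5,0],[0,0,0],[0,0,0]],"roll":[0,0,0,0,0,0,0,0,0,0]}' 8.7
python3 - <<'E'
from h import *
s=arm.get_state();p=s['position'];print(p)
a=arm.get_image("scene");b=arm.get_image("top")
A=cv2.resize(a[190:410,230:410],None,fx=2.5,fy=2.5)
B=cv2.resize(b[210:345,180:310],None,fx=2.5,fy=2.5)
C=np.zeros((550,780,3),np.uint8);C[:,:450]=A;C[:B.shape[0],450:450+B.shape[1]]=B
cv2.imwrite("pics/m7.png",C); cv2.imwrite("pics/b2.png",b)
E
```

```text
clock: 15.73
position: [0.4447, 0.1827, 0.0508]
ee_rot: [-2.22, 2.222, -0.0]
force: [1.0, 0.3, -1.4]
opening: 0.0372
clock: 16.57
position: [0.444, 0.1821, 0.141]
ee_rot: [2.219, -2.221, -0.0]
force: [1.4, 0.4, -0.0]
opening: 0.0696
clock: 17.4
position: [0.6446, 0.185, 0.1693]
ee_rot: [2.218, -2.222, -0.001]
force: [-0.5, -0.5, -0.7]
opening: 0.0873
[0.64460086 0.18500756 0.1692919 ]
```

View pics/m7.png

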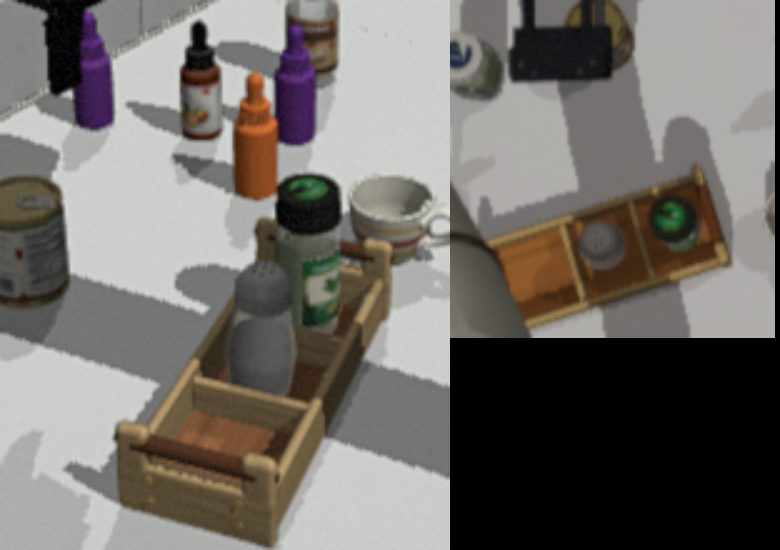

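Shaker and black jar both stand in their compartments. Tin next.

```bash
python3 -m handwheel '{"linear":[[-0.1,-0.2,1],[0,0,2],[0,0,2.5],[0,0,2.5],[0,0,2.5],[0,0,1.5],[0,0,0.7],[0,0,0]],"roll":[0,0,0,0,0,0,0,0]}' ; python3 -m handwheel '{"linear":[[0,0,0],[0,0,0],[0,0,0],[0,0,0],[0,0,0],[0,0,0],[0,0,0],[0,0,0],[0,0,0],[0,0,0]],"roll":[0,0,0,0,0,0,0,0,0,0]}' 4.5 30
python3 - <<'E'
from h import *
s=arm.get_state();p=s['position'];print(p,s['force'])
a=arm.get_image("scene");b=arm.get_image("top")
A=cv2.resize(a[210:340,180:310],None,fx=4,fy=4)
for q in proj("scene",[p,p*[1,1,0]]): cv2.circle(A,tuple(int(v) for v in (q-[180,210]+.5)*4),2,(255,0,255),-1)
cv2.imwrite("pics/m8.png",A)
E
```

```text
clock: 18.17
position: [0.6449, 0.1861, 0.0415]
ee_rot: [2.218, -2.219, -0.002]
force: [0.2, 0.3, -0.1]
opening: 0.0868
clock: 19.0
position: [0.6468, 0.1865, 0.0443]
ee_rot: [-2.22, 2.222, -0.001]
force: [-1.2, 0.4, 4.9]
opening: 0.0565
[0.64682493 0.18648481 0.04425194] [-1.20734077  0.40569706  4.88562257]
```

View pics/m8.png

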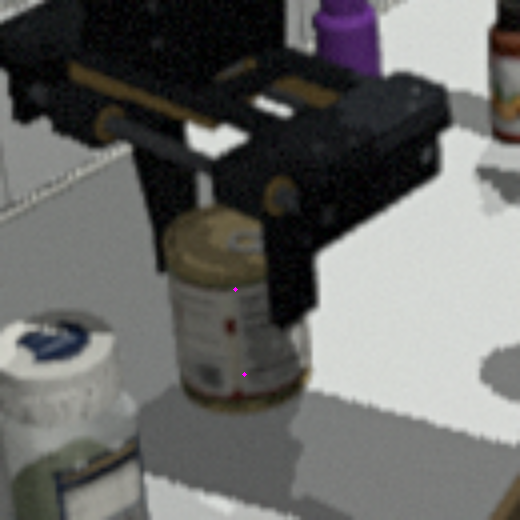

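```bash
python3 -m handwheel '{"linear":[[0,0,-1],[0,0,-2],[0,0,-3],[0,0,-3],[0,0,-2],[0,0.5,0],[-0.6,1.5,0],[-1,2.5,0],[-1,3,0],[-1,3,0]],"roll":[0,0,0,0,0,0,0,0,0,0]}'; python3 -m handwheel '{"linear":[[-1,3,0],[-1,3,0],[-1,2.5,0],[0,2,0],[0,1.3,0],[0,0,0],[0,0,2],[0,0,2],[0,0,2.5],[0,0,0]],"roll":[0,0,0,0,0,0,0,0,0,0]}'; python3 -m handwheel '{"linear":[[0,0,0],[0,0,0]],"roll":[0,0]}'
```

```text
clock: 19.93
position: [0.5396, 0.222, 0.1517]
ee_rot: [2.217, -2.222, -0.002]
force: [-0.3, 1.7, -1.9]
opening: 0.0569
clock: 20.77
position: [0.4211, 0.2498, 0.0839]
ee_rot: [2.211, -2.217, -0.001]
force: [-1.5, -0.7, -2.4]
opening: 0.0568
clock: 20.93
position: [0.4246, 0.253, 0.0892]
ee_rot: [-2.22, 2.222, -0.001]
force: [0.3, 0.5, -1.2]
opening: 0.0567
```

```bash
python3 -m handwheel '{"linear":[[0,0,0.7],[0,0,0.7],[0,0,0.7],[0,0,0.7],[0,0,0.6],[0,0,0],[0,0,0]],"roll":[0,0,0,0,0,0,0]}'; python3 -m handwheel '{"linear":[[0,0,0.2],[0,0,0.1],[0,0,0]],"roll":[0,0,0]}'
```

```text
clock: 21.52
position: [0.4235, 0.2524, 0.054]
ee_rot: [2.22, -2.221, 0.0]
force: [0.8, -0.6, -1.4]
opening: 0.0569
clock: 21.77
position: [0.4237, 0.2526, 0.0515]
ee_rot: [-2.22, 2.223, 0.0]
force: [-0.4, 0.6, -1.5]
opening: 0.0566
```

```bash
python3 -m handwheel '{"linear":[[0,0,0],[0,0,0],[0,0,0],[0,0,0],[0,0,0],[0,0,-1],[0,0,-2],[0,0,-3],[0,0,-3],[0,0,-3]],"roll":[0,0,0,0,0,0,0,0,0,0]}' 7.5; python3 -m handwheel '{"linear":[[0,0,-1],[1,-1,0],[2,-1.6,0],[3,-2.3,0],[3,-2.3,0],[3,-2.5,0],[3,-2.5,0],[3,-2.5,0],[3,-2.5,0],[3,-2.5,0]],"roll":[0,0,0,0,0,0,0,0,0,0]}' 6; python3 -m handwheel '{"linear":[[3,-2.5,0],[2,-2,0],[1,-1,0],[0,0,0],[0,0,0]],"roll":[0,0,0,0,0]}'
python3 - <<'E'
from h import *
s=arm.get_state();p=s['position'];print(p)
a=arm.get_image("scene");b=arm.get_image("top")
A=cv2.resize(a[170:410,230:430],None,fx=2.4,fy=2.4)
B=cv2.resize(b[265:345,180:300],None,fx=2.6,fy=2.6)
C=np.zeros((576,800,3),np.uint8);C[:,:480]=A;C[:B.shape[0],480:480+B.shape[1]]=B
for q in proj("scene",[[.676,-.048,.0],[.676,-.048,.07]]): cv2.circle(C,tuple(int(v) for v in (q-[230,170]+.5)*2.4),2,(255,0,255),-1)
cv2.imwrite("pics/m9.png",C); cv2.imwrite("pics/b3.png",b)
E
```

```text
clock: 22.6
position: [0.4235, 0.2524, 0.1729]
ee_rot: [2.22, -2.222, 0.0]
force: [1.5, 0.2, -0.6]
opening: 0.0751
clock: 23.43
position: [0.6211, 0.0107, 0.1809]
ee_rot: [2.22, -2.222, -0.001]
force: [0.7, 1.1, 0.8]
opening: 0.0604
clock: 23.85
position: [0.6751, -0.0483, 0.1801]
ee_rot: [2.217, -2.223, -0.003]
force: [-0.2, 1.0, 0.5]
opening: 0.0601
[ 0.67509495 -0.0483281   0.1801059 ]
```

View pics/m9.png

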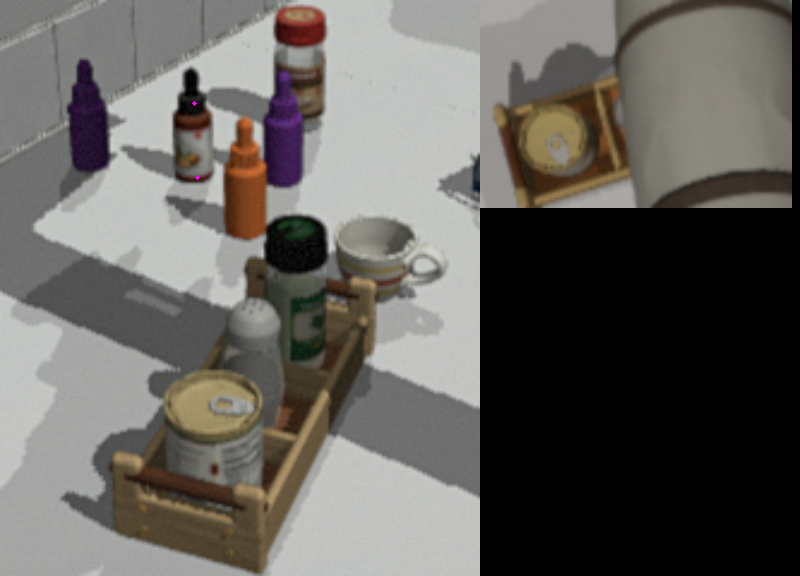

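Tin stands in the large compartment. The predicted dropper points land on the bottle, so I'll pick it.

```bash
python3 -m handwheel '{"linear":[[0,-0.1,1],[0,0,2.5],[0,0,2.5],[0,0,2.5],[0,0,2.5],[0,0,2],[0,0,1],[0,0,0],[0,0,0]],"roll":[0,0,0,0,0,0,0,0,0]}' ; python3 -m handwheel '{"linear":[[0,0,0],[0,0,0],[0,0,0],[0,0,0],[0,0,0],[0,0,0],[0,0,0],[0,0,0],[0,0,0],[0,0,0]],"roll":[0,0,0,0,0,0,0,0,0,0]}' 2.5 20; python3 -m handwheel '{"linear":[[0,0,-1],[0,0,-2],[0,0,-2.5],[0,0,-2.5],[0,0,-2.5],[0,0,-2],[0,0,0],[0,0,0]],"roll":[0,0,0,0,0,0,0,0]}'
```

```text
clock: 24.7
position: [0.6764, -0.0471, 0.0417]
ee_rot: [2.221, -2.221, 0.0]
force: [0.4, -0.1, 0.3]
opening: 0.0601
clock: 25.53
position: [0.6769, -0.0476, 0.0422]
ee_rot: [-2.22, 2.222, -0.002]
force: [1.0, 0.2, 3.5]
opening: 0.0321
clock: 26.2
position: [0.6764, -0.0474, 0.1676]
ee_rot: [-2.219, 2.222, -0.001]
force: [-0.3, -0.0, -1.8]
opening: 0.0322
```

```bash
python3 - <<'E'
from h import *
a=cv2.imread("pics/top0.png").astype(int)
m=((a[...,0]-a[...,2]>25)).astype(np.uint8); m[:280]=0;m[345:]=0;m[:,:370]=0;m[:,460:]=0
pts=np.argwhere(m)[:,::-1].astype(np.float32);q=cv2.boxPoints(cv2.minAreaRect(pts))
w=np.array([ray("top",*p,.037) for p in q]);print(q,w.round(4),w.mean(0),[np.linalg.norm(w[i]-w[i-1]) for i in range(4)])
a=cv2.imread("pics/scene0.png").astype(int)
m=((a[...,0]-a[...,2]>25)).astype(np.uint8); m[:200]=0;m[280:]=0;m[:,:410]=0;m[:,510:]=0
for v in range(210,266,2): print(v,''.join('#' if m[v,u] else ('o' if a[v,u].min()>150 else '.') for u in range(420,505)))
E
```

```text
[[386.34616 316.22498]
 [391.70383 290.96753]
 [440.39188 301.2953 ]
 [435.0342  326.55273]] [[ 0.4157 -0.1488]
 [ 0.4731 -0.1647]
 [ 0.4454 -0.2749]
 [ 0.3885 -0.258 ]] [ 0.43065094 -0.21161191] [np.float64(0.1125591485142289), np.float64(0.05954574113987204), np.float64(0.11365892250897898), np.float64(0.05933791664239858)]
210 ooooooooooooooooooooooooooooooooooooooooooooooooooooooooooooooooooooooooooooooooooooo
212 oooooooooooooooooooooooooooooooooooooooooooooooooooooooo.....oooooooooooooooooooooooo
214 oooooooooooooooooooooooooooooooooooooooooooooooooooooo...ooo.....oooooooooooooooooooo
216 ooooooooooooooooooooooooooooooooooooooooooooooooooooo...oooooooo......ooooooooooooooo
218 oooooooooooooooooooooooooooooooooooooooooooooo......oo.oooooooooooooo..oooooooooooooo
220 ooooooooooooooooooooooooooooooooooooooooo..########......ooooooooooooo...oooooooooooo
222 ooooooooooooooooooooooooooooooooooooo..########.###.###.......ooooooooo...ooooooooooo
224 ooooooooooooooooooooooooooooooooo.#############.###.########......ooooo..oooooooooooo
226 oooooooooooooooooooooooooooo...#################
[... 1047 characters left out ...]
######.###..........######################...ooooooooooooooooooooooooo
252 .oooo..........###.###.#........#####################...ooooooooooooooooooooooooooooo
254 oo...ooo...........######.......##################..ooooooooooooooooooooooooooooooooo
256 oooooo................#######..##############...ooooooooooooooooooooooooooooooooooooo
258 ooooooooooo................##############...ooooooooooooooooooooooooooooooooooooooooo
260 ooooooooooooooooooo..........########...ooooooooooooooooooooooooooooooooooooooooooooo
262 oooooooooooooooooooooooooooo........ooooooooooooooooooooooooooooooooooooooooooooooooo
264 ooooooooooooooooooooooooooooooooooooooooooooooooooooooooooooooooooooooooooooooooooooo
```

```bash
python3 - <<'E'
from h import *
w=np.array([ray("scene",*p,.037) for p in [(437,232.5),(467,219.5),(489,228),(455,246)]]);print(w.round(4),w.mean(0),[np.linalg.norm(w[i]-w[i-1]).round(4) for i in range(4)])
for c in [(.4307,-.2116),tuple(w.mean(0))]:
  for yaw in(-.243,):
    e=np.array([-np.sin(yaw),np.cos(yaw)]);print([(np.array(c)+y*e).round(4) for y in(.0265,-.0325)])
E
```

```text
[[ 0.4629 -0.1756]
 [ 0.4395 -0.2596]
 [ 0.3887 -0.2516]
 [ 0.4109 -0.1485]] [ 0.42551228 -0.20882791] [np.float64(0.0586), np.float64(0.0873), np.float64(0.0514), np.float64(0.1055)]
[array([ 0.4371, -0.1859]), array([ 0.4229, -0.2431])]
[array([ 0.4319, -0.1831]), array([ 0.4177, -0.2404])]
```

```bash
python3 -m handwheel '{"linear":[[0.5,1,0],[1.5,2,0],[2,2.5,0],[2,2.5,0],[2,2.5,0],[2,2.5,0],[2,2.5,0],[2,2.5,0],[2,2.5,0],[1.7,2.2,0]],"roll":[0,0,0,0,0,0,0,0,0,0]}'; python3 -m handwheel '{"linear":[[1.3,1.7,0],[0.5,1,0],[0,0,0],[0,0,2],[0,0,2],[0,0,2],[0,0,2],[0,0,1],[0,0,0],[0,0,0]],"roll":[0,0,0,0,0,0,0,0,0,0]}'; python3 - <<'E'
from h import *
p=arm.get_state()['position'];print(p)
a=arm.get_image("scene").astype(int)
print(proj("scene",[p,p-[0,0,.042]]).round(1))
for v in range(190,262,2): print(v,''.join('b' if a[v,u,0]-a[v,u,2]>25 else 'r' if a[v,u,2]-a[v,u,0]>25 else 'o' if a[v,u].min()>150 else 'k' if a[v,u].max()<45 else '.' for u in range(420,505)))
E
```

```text
clock: 27.03
position: [0.4459, -0.2248, 0.1647]
ee_rot: [2.218, -2.222, -0.007]
force: [0.3, -0.8, -0.2]
opening: 0.0318
clock: 27.87
position: [0.4223, -0.2419, 0.0757]
ee_rot: [2.22, -2.221, -0.003]
force: [-0.1, -0.4, 0.3]
opening: 0.032
[ 0.42231141 -0.2418814   0.07568547]
[[473.2 207.8]
 [470.9 226.7]]
190 oooooooooooooooooooooooooooooooooooooooo.kkkkkkkkkk..kkkkkkkkkrkkkkkkkkkkrrrrrrrrrrrr
192 ooooooooooooooooooooooooooooooooooooooooo.kkkkkkkk..kkkkkkkkkkkkkkkkkkkkkrrrrrrrrrrrr
194 ooooooooooooooooooooooooooooooooooooooooo.kkkkkkk...kkkkkkkkkkkkkkkkkkkkkrrrrrrrrrrrr
196 ooooooooooooooooooooooooooooooooooooooooo.kkkkkkk..kkkkkkkkkkkkkkkkkkkkk..rr.rrr.rrrr
198 ooooooooooooooooooooooooooooooooooooooooo.kkkkkkkkkkkkkkkkkkkkkkkkkkkk.oo..........rk
200 ooooooooooooooooooooooooooooooooooooooooo.kkkkkkkrr.kkkkkkkkkkkkkkkkk.ooooooooooooo..
202 ooooooooooooooooooooooooooooooooooooooooo.kkkkkrrkrrr.k.rrk.kkkkkkkkk.ooooooooooooooo
204 oooooooooooooooooooooooooooooooooooooooo.kkkkkk.rrrrkrrrrrrrkkkkkkkkk.ooooooooooooooo
206 oooooooooooooooooooooooooooooooooooooooo.kkkkk......rrrrrrrkkkkkk
[... 1750 characters left out ...]
bbbbbbbbbb......oo.boooooo..bbbbbbbbbbbbbbbbbbbbbb...ooooooooooooooooo
248 .......bbbbbbbbbbbbbbbbbb.........ooo..bbbbbbbbbbbbbbbbbbbbbb...ooooooooooooooooooooo
250 oo.........bbbbbbbbbbbbbb......kb..bbbbbbbbbbbbbbbbbbbbbbb.oooooooooooooooooooooooooo
252 .ooooo.........bbbbbbbbbb.......bbbbbbbbbbbbbbbbbbbbb..oooooooooooooooooooooooooooooo
254 ooo..ooo..........kbbbbbbk......bbbbbbbbbbbbbbbbbb.oooooooooooooooooooooooooooooooooo
256 oooooo................bbbbbbb..bbbbbbbbbbbbbbb.oooooooooooooooooooooooooooooooooooooo
258 ooooooooooo...............bbbbbbbbbbbbbbb..oooooooooooooooooooooooooooooooooooooooooo
260 ooooooooooooooooooo..........bbbbbbbb..oooooooooooooooooooooooooooooooooooooooooooooo
```

```bash
python3 -c "
from h import *
print(ray('scene',471.5,226,.034),ray('scene',471.5,227,.034))"; python3 -m handwheel '{"linear":[[0,0,0],[0,0,0]],"roll":[0,0]}'
```

```text
[ 0.42229957 -0.24459332] [ 0.42048331 -0.24071841]
clock: 28.08
position: [0.423, -0.2424, 0.0774]
ee_rot: [-2.22, 2.221, -0.003]
force: [0.9, 0.3, -1.4]
opening: 0.0322
```

```bash
python3 -m handwheel '{"linear":[[0,0.1,0.7],[0,0,0.7],[0,0,0.7],[0,0,0.5],[0,0,0],[0,0,0]],"roll":[0,0,0,0,0,0]}'; python3 -m handwheel '{"linear":[[0,0,0.2],[0,0,0],[0,0,0]],"roll":[0,0,0]}'
```

```text
clock: 28.58
position: [0.4209, -0.2424, 0.05]
ee_rot: [2.22, -2.222, -0.002]
force: [1.0, 0.1, -0.7]
opening: 0.0318
clock: 28.83
position: [0.4213, -0.2424, 0.0486]
ee_rot: [-2.22, 2.222, -0.0]
force: [0.0, 0.0, -1.4]
opening: 0.0318
```

```bash
python3 -m handwheel '{"linear":[[0,0,0],[0,0,0],[0,0,0],[0,0,0],[0,0,0],[0,0,-1],[0,0,-2],[0,0,-3],[0,0,-3],[0,0,-3]],"roll":[0,0,0,0,0,0,0,0,0,0]}' 6; python3 -m handwheel '{"linear":[[0,0,-1],[-0.3,-1,0],[-0.7,-2.5,0],[-0.8,-3,0],[-0.8,-3,0],[-0.8,-3,0],[-0.8,-3,0],[-0.8,-3,0],[-0.8,-3,0],[-0.5,-2,0]],"roll":[0,0,0,0,0,0,0,0,0,0]}' 8.7; python3 -m handwheel '{"linear":[[0,-0.5,0],[0,0,0]],"roll":[0,0]}'
python3 - <<'E'
from h import *
p=arm.get_state()['position'];print(p)
a=arm.get_image("scene").astype(int);cv2.imwrite("pics/s5.png",a)
m=((a[...,2]-a[...,0]>40)).astype(np.uint8);m[:150]=0;m[215:]=0;m[:,:335]=0;m[:,375:]=0
# red cap extents
ys,xs=np.nonzero(m[:, :]);print(xs.min(),xs.max(),ys.min(),ys.max())
for v in range(164,222,2): print(v,''.join('#' if m[v,u] else '.' if a[v,u].min()<140 else 'o' for u in range(335,380)))
th=np.linspace(0,6.28,60)
for z in(.106,.085,.0):
    r=.0225 if z else .021
    q=proj("scene",np.c_[.6619+r*np.cos(th),-.1794+r*np.sin(th),0*th+z]);print(z,q.min(0),q.max(0))
E
```

```text
clock: 29.67
position: [0.4208, -0.2423, 0.1698]
ee_rot: [2.22, -2.222, -0.001]
force: [0.4, -0.1, -0.3]
opening: 0.0599
clock: 30.5
position: [0.6585, -0.1782, 0.1759]
ee_rot: [2.22, -2.22, -0.003]
force: [0.5, -0.6, -0.1]
opening: 0.087
clock: 30.67
position: [0.6619, -0.1788, 0.1756]
ee_rot: [2.22, -2.22, -0.004]
force: [-0.0, 0.5, 0.0]
opening: 0.087
[ 0.66193271 -0.17876377  0.17563052]
345 364 173 212
164 ...........................oooooooooooooooooo
166 ......................ooooooooooooooooooooooo
168 .....................oooooooooooooooooooooooo
170 ...........o.o..ooooooooooooooooooooooooooooo
172 ...........o...ooo....ooooooooooooooooooooooo
174 ............#####.###########oooooooooooooooo
176 ..o..ooooo#####.##############.oooooooooooooo
178 ...oooooo.####################.oooooooooooooo
180 ooooooooo...##################.oooooooooooooo
182 ooooooooo..##.################.oooooooooooooo
184 ooooooooo..###################.oooooooooooooo
186 oooooooooo..##################ooooooooooooooo
188 oooooooooo.......#########...oooooooooooooooo
190 oooooooooo.....oo......oo....oooooo
[... 362 characters left out ...]
06 ooooooooo.................###.ooooooooooooooo
208 ooooooooo.........###########.ooooooooooooooo
210 ....oooo..................###.ooooooooooooooo
212 ...........................##.ooooooooooooooo
214 ..............................ooooooooooooooo
216 ..............................ooooooooooooooo
218 .............................oooooooooooooooo
220 .o...........................oooooooooooooooo
0.106 [343.99761282 171.60177007] [365.60642287 180.22595336]
0.085 [343.99284004 180.70228511] [365.4209877  189.54710232]
0.0 [344.664256   216.37133859] [364.00867281 225.38213797][ WARN:0@5.346] global loadsave.cpp:1063 imwrite_ Unsupported depth image for selected encoder is fallbacked to CV_8U.
```

```bash
python3 -m handwheel '{"linear":[[0,0,1],[0,0,2],[0,0,2.5],[0,0,2.5],[0,0,2.5],[0,0,1.7],[0,0,0.8],[0,0,0],[0,0,0]],"roll":[0,0,0,0,0,0,0,0,0]}' ; python3 -m handwheel '{"linear":[[0,0,0],[0,0,0],[0,0,0],[0,0,0],[0,0,0],[0,0,0],[0,0,0],[0,0,0],[0,0,0],[0,0,0]],"roll":[0,0,0,0,0,0,0,0,0,0]}' 3 25; python3 -m handwheel '{"linear":[[0,0,0],[0,0,0],[0,0,-1],[0,0,-2],[0,0,-2.5],[0,0,-2.5],[0,0,-2.5],[0,0,-2],[0,0,0],[0,0,0]],"roll":[0,0,0,0,0,0,0,0,0,0]}'
```

```text
clock: 31.47
position: [0.661, -0.18, 0.049]
ee_rot: [2.22, -2.223, 0.001]
force: [1.2, -0.0, 1.2]
opening: 0.0869
clock: 32.3
position: [0.6616, -0.1796, 0.0487]
ee_rot: [-2.22, 2.222, -0.001]
force: [0.9, 0.2, 0.3]
opening: 0.044
clock: 33.13
position: [0.6615, -0.1795, 0.1752]
ee_rot: [-2.219, 2.221, -0.002]
force: [0.1, 0.6, -1.2]
opening: 0.0434
```

```bash
python3 -m handwheel '{"linear":[[0,1,0],[0,2,0],[0.3,3,0],[0.3,3,0],[0,3,0],[0,3,0],[0,3,0],[0,2.5,0],[0,1.5,0],[0,0.6,0]],"roll":[0,0,0,0,0,0,0,0,0,0]}'; python3 -m handwheel '{"linear":[[0,0,0],[0,0,1],[0,0,2],[0,0,2],[0,0,2],[0,0,1.5],[0,0,0.6],[0,0,0],[0,0,0],[0,0,0]],"roll":[0,0,0,0,0,0,0,0,0,0]}'
```

```text
clock: 33.97
position: [0.4315, -0.1851, 0.1723]
ee_rot: [2.218, -2.222, -0.006]
force: [0.1, -0.1, -0.7]
opening: 0.0436
clock: 34.8
position: [0.4365, -0.1855, 0.0833]
ee_rot: [-2.22, 2.221, -0.002]
force: [-1.0, -0.5, -0.7]
opening: 0.0439
```

```bash
python3 - <<'E'
from h import *
p=arm.get_state()['position'];print(p)
a=arm.get_image("scene").astype(int)
print(proj("scene",[p,p-[0,0,.0487]]).round(1))
for v in range(196,258,2): print(v,''.join('b' if a[v,u,0]-a[v,u,2]>25 else 'r' if a[v,u,2]-a[v,u,0]>25 else 'o' if a[v,u].min()>150 else 'k' if a[v,u].max()<45 else '.' for u in range(420,505)))
E
```

```text
[ 0.43647282 -0.18549839  0.0832932 ]
[[453.8 213.1]
 [451.5 235.4]]
196 oooooooooooooooooo.kkkkkkrrrrrrrrrrrrrrrrrrrrrkkkkkkkkkkk..ooooo.......kkkkkkk.rrrrrr
198 oooooooooooooooooo.kkkkkk...rrrrrrrrrrrrrrrrrrkkkkkkkkkkk.oooooooooooooo...........kr
200 oooooooooooooooooo.kkkkkk.........rrrrrrrrrr..kkkkkkkkkkk.ooooooooooooooooooooooooo..
202 oooooooooooooooooo.kkkkk.....oooooo...........kkkkkkkkkk..ooooooooooooooooooooooooooo
204 oooooooooooooooooo.kkkk......oooooooooo.......kkkkkkkkkkk..oooooooooooooooooooooooooo
206 oooooooooooooooooo.kkkkk.....oooo...o........kkkkkkkkkkkkk..ooooooooooooooooooooooooo
208 oooooooooooooooooo.kkkk......................kkkkkkkkkkkkk..ooooooooooooooooooooooooo
210 oooooooooooooooooo.kkkk......r..............kkkkkkkkkkkkkk..ooooooooooooooooooooooooo
212 ooooooooooooooooooooo.....k......r..r......kkkkkkkkkkkkkkkrr.oooooooooooooooooooooooo
214 ooooooooooooooooooooooo.k.kk................kkkkkkkkkrrrrrrrr....oooooooooooooooooooo
216 ooooooooooooooooooooooo.kkkkkkkkkkk...k.kkkkkkkkkkkrrrrrrrrr.oooo.....ooooooooooooooo
218 oooooooooooooooooooooo..r.kkkkkkkkkkk
[... 1058 characters left out ...]
bb......oo....bbbbbbbbbbbb...ooooo..bbbbbbbbbbbbbbbbbbbbb.oooooooooooo
244 ..............bbbbbbb.........bbbbbbbbboooooo...bbbbbbbbbbbbbbbbbbbbb..oooooooooooooo
246 .......bbbk...bbbbbbbbbbbk.....oo.boooooo..bbbbbbbbbbbbbbbbbbbbbb..oooooooooooooooooo
248 .......bbbbbbbbbbbbbbbbbb.........ooo..bbbbbbbbbbbbbbbbbbbbbb..oooooooooooooooooooooo
250 o..........bbbbbbbbbbbbbb......kb..bbbbbbbbbbbbbbbbbbbbbbb.oooooooooooooooooooooooooo
252 .ooooo.........bbbbbbbbbb......kbbbbbbbbbbbbbbbbbbbbbb.oooooooooooooooooooooooooooooo
254 ooo..ooo...........bbbbbbk......bbbbbbbbbbbbbbbbbb.oooooooooooooooooooooooooooooooooo
256 oooooo................bbbbbbb..bbbbbbbbbbbbbb..oooooooooooooooooooooooooooooooooooooo
```

```bash
python3 -c "
from h import *
print(ray('scene',453.5,236,.0346))"; python3 -m handwheel '{"linear":[[0,0,0.7],[0,0,0.7],[0,0,0.6],[0,0,0.5],[0,0,0],[0,0,0]],"roll":[0,0,0,0,0,0]}'; python3 -m handwheel '{"linear":[[0,0,0.2],[0,0,0],[0,0,0]],"roll":[0,0,0]}'
```

```text
[ 0.43231814 -0.18561974]
clock: 35.35
position: [0.435, -0.1854, 0.0571]
ee_rot: [2.22, -2.222, -0.001]
force: [1.4, 0.2, -0.0]
opening: 0.0439
clock: 35.6
position: [0.4354, -0.1854, 0.0556]
ee_rot: [-2.22, 2.222, -0.0]
force: [0.5, 0.8, -0.7]
opening: 0.0438
```

Within about 2.5 mm of target along y. Release, retreat clear and take the final look.

```bash
python3 -m handwheel '{"linear":[[0,0,0],[0,0,0],[0,0,0],[0,0,0],[0,0,0],[0,0,-1],[0,0,-2],[0,0,-3],[0,0,-3],[0,0,-3]],"roll":[0,0,0,0,0,0,0,0,0,0]}' 7; python3 -m handwheel '{"linear":[[0,0,-3],[1,0,0],[2.5,0,0],[3,0,0],[3,0,0],[3,0,0],[3,0,0],[3,0,0],[3,0,0],[2,0,0]],"roll":[0,0,0,0,0,0,0,0,0,0]}'; python3 -m handwheel '{"linear":[[2,1,0],[2,1,0],[2,2,0],[2,2,0],[2,2,0],[1,1,0],[0,0,0],[0,0,0]],"roll":[0,0,0,0,0,0,0,0]}'; python3 - <<'E'
from h import *
p=arm.get_state()['position'];print(p)
a=arm.get_image("scene");b=arm.get_image("top");cv2.imwrite("pics/sf.png",a);cv2.imwrite("pics/tf.png",b)
C=np.zeros((600,800,3),np.uint8)
C[:300,:440]=cv2.resize(b[270:345,180:290],None,fx=4,fy=4)
C[:300,450:770]=cv2.resize(b[270:345,375:455],None,fx=4,fy=4)
C[310:595,:]=cv2.resize(a[170:390,170:520],(800,503))[100:385]
C[310:595]=0; r=cv2.resize(a[140:390,170:520],(399,285));C[310:595,:399]=r
C[310:595,410:790]=cv2.resize(a[160:265,370:510],(380,285))
cv2.imwrite("pics/final.png",C)
E
```

```text
clock: 36.43
position: [0.4348, -0.1854, 0.1768]
ee_rot: [2.22, -2.222, -0.001]
force: [0.9, 0.7, -0.0]
opening: 0.0696
clock: 37.27
position: [0.4346, -0.4229, 0.2049]
ee_rot: [2.218, -2.224, -0.0]
force: [0.1, -0.2, 0.5]
opening: 0.0698
clock: 37.93
position: [0.3444, -0.5306, 0.2051]
ee_rot: [-2.218, 2.224, 0.001]
force: [-0.7, 0.6, -0.2]
opening: 0.07
[ 0.3443682  -0.53056695  0.20509593]
```

View pics/final.png

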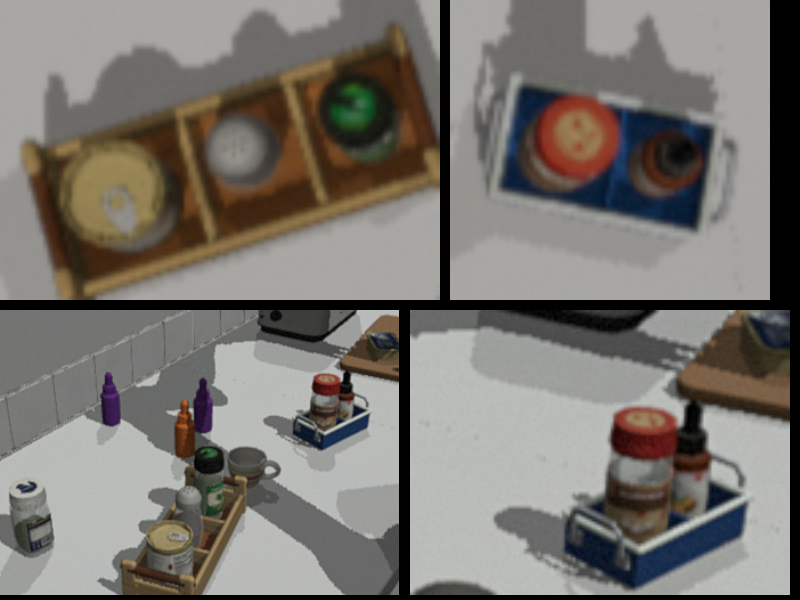

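```bash
python3 - <<'E'
from h import *
def rel(c,yaw,u,v,z):
    d=ray("top",u,v,z)-np.array(c);e=np.array([-np.sin(yaw),np.cos(yaw)]);f=np.array([np.cos(yaw),np.sin(yaw)])
    return (d@f*1000).round(1),(d@e*1000).round(1)
W=(.4415,.1863),.282;B=(.4307,-.2118),-.243
for n,c,u,v,z in[("black",W,269.6,297.1,.111),("shaker",W,239.6,307.1,.09),("tin",W,208.4,317.6,.078),("red",B,406.6,303.4,.112),("drop",B,432.1,307.6,.106)]: print(n,rel(*c,u,v,z))
d=cv2.absdiff(cv2.imread("pics/tf.png"),cv2.imread("pics/top0.png")).max(2)
print("white",d[220:255,172:205].mean(),"mug",d[283:322,303:332].mean())
s=cv2.absdiff(cv2.imread("pics/sf.png"),cv2.imread("pics/scene0.png")).max(2);print("white scene",s[285:355,178:218].mean())
E
```

```text
black (np.float64(-3.6), np.float64(-78.0))
shaker (np.float64(-1.1), np.float64(-7.8))
tin (np.float64(-0.1), np.float64(65.5))
red (np.float64(-1.7), np.float64(26.6))
drop (np.float64(1.6), np.float64(-29.9))
white 2.0562770562770565 mug 26.267020335985855
white scene 8.442142857142857
```

```bash
python3 -c "
from bench import arm
print(arm.close_job(), arm.get_state()['clock'])"
```

```text
the job is handed in; nothing more can be done
the job is handed in; nothing more can be done
```

Both kits are made up and the job is handed in at about 38 s on the clock; no verdict was reported.

**Final positions:** measured in the top view, in each caddy's frame, every ingredient is within the judged limits.

| Ingredient | Across, x (mm) | Along, y (mm) | Allowed y (mm) |
|---|---|---|---|
| Tomato tin | 0 | +65.5 | 54 to 78 |
| Grey shaker | −1 | −8 | −19 to 5 |
| Black-capped jar | −4 | −78 | −85 to −61 |
| Red-capped jar | −2 | +27 | 14.5 to 38.5 |
| Dropper bottle | +2 | −30 | −44.5 to −20.5 |

**Last look:** all five stand upright, with the gripper well clear. I saw no tipping in the pictures.

**Left in place:**
- **White-capped jar:** it shows almost no change from the first top picture.
- **Striped mug:** it looks unmoved, but the before/after image difference there was not clean. I put that down to the arm's shadow having moved.

**Checks that disagreed:**
- **Cameras:** the two cameras differed by about 3–5 mm on both caddies. I aimed between the two readings, and the figures above carry an error of that size. The black jar, 5 mm off centre, has the least margin.
- **Black jar grip:** I started lifting before the fingers had fully closed, so it was held about 9 mm lower on the jar than planned. It then pressed the caddy floor with about 28 N on lowering, so I backed off before releasing it.

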